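# Put two marquetry rods away in the covered rod box

### The job

Slide the dust cover of the rod box all the way back, take the black ebony rod and the red padauk rod from the leaning rack, and drop each of them end-down into the well behind the tag of its own colour, so that it stands right down on the bottom; either rod may go first. Then slide the cover fully shut again over them. Leave the other rods in the rack and everything else on the table where it is.

Things in the scene. Friction and masses are not known exactly. Their poses are not given: they have to be found in the camera images.
- rack: fixed pine rack, base 95 x 266 mm; origin: centre of underside; left or right of the robot. Four rod places 66 mm apart along its y (-99 to 99 mm), feet at x = 12, z = 30 mm. Rods lean 0.42 rad from vertical, tops to the rack's -x (robot side), against a bar reaching 44 to 56 mm up their length; their upper 44 mm is free all round, tops 121 mm high. End cheeks stay below that.
- rod_black: square wooden rod 14 x 14 x 100 mm, black ebony, to be moved; 17 to 34 g. Origin: centre of one end face (the lower one at the start); its z axis runs along the rod towards the other end, x and y square to its side faces. At the start it leans in one of the rack's four places.
- rod_red: square wooden rod 14 x 14 x 100 mm, red padauk, to be moved; 13 to 25 g. Origin: centre of one end face (the lower one at the start); its z axis runs along the rod towards the other end, x and y square to its side faces. At the start it leans in one of the rack's four places.
- rod_black_mid (a point): the middle of the black rod
- rod_red_mid (a point): the middle of the red rod
- rod_yellow: square wooden rod 14 x 14 x 100 mm, yellow, to be left in the rack. Origin: centre of one end face (the lower one at the start); its z axis runs along the rod towards the other end, x and y square to its side faces. At the start it leans in one of the rack's four places.
- rod_pale: square wooden rod 14 x 14 x 100 mm, pale cream, to be left in the rack. Origin: centre of one end face (the lower one at the start); its z axis runs along the rod towards the other end, x and y square to its side faces. At the start it leans in one of the rack's four places.
- rodbox: fixed pine box 40 x 84 mm, rim 118 mm high, origin: centre of underside. Two square wells 28 x 28 mm, 108 mm deep (floor 10 mm high), centres at x = 0, y = +-22 mm. A ledge on its -x side carries two colour tags (tops 122 mm high). Brass cover rails 4 mm thick at y = +-44.5 mm, from x = -20 to 80 mm, tops 125 mm high.
- tag_black: black ebony block 20 x 30 x 10 mm fixed on the ledge, 32 mm on the -x side of the centre of the well it marks (which of the two wells varies). Origin: centre of its underside, 112 mm high; axes as the rod box.
- tag_red: red padauk block, the same, marks the other well
- well_black_floor (a point): centre of the floor of the black-tagged well
- well_red_floor (a point): centre of the floor of the red-tagged well
- well_black_mouth (a point): centre of the mouth of the black-tagged well, at the rim, 118 mm high
- well_red_mouth (a point): centre of the mouth of the red-tagged well
- cover (a joint): travel (m) of the dark wooden dust cover along +x of the rod box (away from the tags): 0 = shut over both wells, 0.050 = fully back. Starts at or within 8 mm of shut; friction 1.5 N. The cover plate is 40 x 84 x 5 mm, its top 124 mm high.
- cover_tab (a point): centre of the upright brass tab on the cover: 14 mm along the travel, 24 mm across, 28 mm tall, from 124 to 152 mm height; shut, it stands over the middle of the box
- weight: green glass weight, 72 mm across, 46 mm high, origin at the centre of its underside; leave alone
- gauge: boxwood cutting gauge with a 170 mm brass beam along x, 46 mm high, origin under the middle of the beam; leave alone
- key_a: ebony dovetail key, 60 x 24 x 12 mm, lying flat, origin under its centre, long axis x; leave alone
- key_b: the second ebony dovetail key, same size; leave alone
- mulberry_box: mulberry box, half lacquered red, 110 x 80 x 60 mm, origin under its centre; leave alone
Not all that is in view belongs to the job. What is shaped like the rod_black but turquoise is not meant.

How it is judged (in metres and radians):
On the way, in this order (a step that is already met when the one before it is completed fails the run):
1. the cover is slid right back (over 43 of 50 mm) (value of joint cover above 0.043 m), for 0.1 s.
2. one of the two rods stands in its own well (((horizontal distance between rod_black_mid and well_black_floor below 0.013 m and height (world z) of rod_black_mid between 0.05 and 0.07 m and angle between the z axis of rod_black and the z axis of rodbox, either way round below 0.25 rad) or (horizontal distance between rod_red_mid and well_red_floor below 0.013 m and height (world z) of rod_red_mid between 0.05 and 0.07 m and angle between the z axis of rod_red and the z axis of rodbox, either way round below 0.25 rad))), for 0.2 s.
3. both rods stand in their own wells (horizontal distance between rod_black_mid and well_black_floor below 0.013 m and height (world z) of rod_black_mid between 0.05 and 0.07 m and angle between the z axis of each of rod_black, rod_red and the z axis of rodbox, either way round below 0.25 rad and horizontal distance between rod_red_mid and well_red_floor below 0.013 m and height (world z) of rod_red_mid between 0.05 and 0.07 m), for 0.2 s.
4. the cover is shut (value of joint cover below 0.005 m), for 0.2 s.
At the end, for the whole second after the job is handed in: The black and red rods stand at rest on the floor of the wells behind the tags of their own colour (middle of the rod within 13 mm sideways of the well's centre, 50 to 70 mm high, within 0.25 rad of upright), and the cover is shut to within 5 mm (all of step 3 and linear speed of each of rod_black, rod_red below 0.02 m/s and value of joint cover below 0.005 m); the robot touches nothing.
It fails at once if the yellow or the pale rod is moved more than 20 mm (distance of any of rod_yellow, rod_pale from where it was at the start of the episode above 0.02 m).
It fails at once if a dovetail key is moved more than 30 mm (distance of any of key_a, key_b from where it was at the start of the episode above 0.03 m).
It fails at once if the glass weight, the cutting gauge or the mulberry box is moved more than 30 mm (distance of any of weight, gauge, mulberry_box from where it was at the start of the episode above 0.03 m).
It also fails if it takes over 70 s, if anything falls off the work surface, if the arm or the gripper's body presses on something with over 40 N, if the wrist force passes 120 N, or if a joint passes its speed limit or range.

### The arm

A 6-joint arm with a two-finger parallel gripper is mounted at the origin on the work surface. World frame = base frame: x ahead of the robot, y to its left, z up, the work surface at z = 0. Lengths are in m, angles in degrees, forces in N, time in s.
With the tool pointing down it reaches from about 0.25 to 0.775 m from the base axis. Payload 8.9 kg.
Tool frame: the origin (TCP) lies at the very end of the fingers, on their centre line; the grasp point (between the pads) lies 19 mm behind it; z points along the fingers, y is the line along which they close (so a half turn about z gives the same grasp; the last joint's range is limited). The gripper opens to 85 mm and grips with 20 to 120 N. Pads are 22 mm wide; open, the fingers measure 114 mm over their backs; the gripper's body (76 mm by 85 mm) begins 54 mm behind the grasp point. The pads swing forward as they close: fully open they stand 13 mm farther back than shut.
Start: joints at [60.201, 16.656, -8.789, 64.555, 0, 82.019], TCP at [0.195, 0.487, 0.231] pointing down, gripper open.
Joint ranges: [-144.48, 144.48], [-52.06, 99.96], [-74.48, 78.29], [-112.23, 115.85], [-86.99, 84.42], [-180, 180]. Speed limits (degrees/s): [127.2, 127.2, 159.86, 180, 180, 180].

### API

Orientations are given as a 3x3 rotation matrix whose columns are the frame's x, y, z axes.
In Python, from workcell import manip, cams, ticket gives the robot as it stands. The module is installed in compiled form; this text tells all that it offers.
- The arm moves only by the shell command python3 -m inch 'ROWS' [OPENING]. ROWS is JSON, one flat list of numbers, 6 for each row, row after row: the shift along the world's x, y, z in units of 300 mm (1.0 is 300 mm), then the turn, a rotation vector about the world's x, y, z in units of 90 degrees (1.0 is 90 degrees). In form: [x, y, z, ax, ay, az, x, y, z, ax, ay, az, ...]. A call has 1 to 20 rows; each row is the pose to reach, as a shift and turn from the pose commanded when the call began; what a row does not reach only later rows make up. A row lasts 1/12 s, in which the tool goes at most 41.7 mm and 7.16 degrees, less where a joint would pass 70% of its speed; a pose out of reach is approached as far as the arm can. A call with a number of a shift or a turn outside -1 to 1 is refused whole. A call with a gripper value outside its range is refused whole. OPENING is the opening, from -1 (shut) to 1 (fully open), set as the call begins (- or left out, the last holds). The fingers move at their own pace and stop on an object; the grip force is fixed at half the most. Time passes only in rows, so rows that repeat a pose let the fingers close. It gives the time, the measured TCP pose, the force, the opening and the grip force at its end, in the units of the state.
- manip.get_state(): the state, without advancing time (a new reading comes with each control period).
- cams.grab_frame(name): name is "scene" or "top" or "wrist"; returns the picture (384x512x3 uint8, red, green, blue); there is no depth.
- cams.camera_model(name): a dict with "intrinsics" (3x3 intrinsics, pixels), "R" (3x3) and "t" (3): a world point X has camera coordinates R X + t. Camera axes: x right, y down, z forward; pixel columns grow to the right and rows downward; lengths in m; the calibration is good to about 2 mm. A picture is of the moment at which its call begins: read the wrist's pose just before it. camera_model takes no time and is no camera call; for the wrist camera it gives the pose at the moment of the call.
- ticket.job_done(): hands the job in; it is judged then, once.
The state is a dict: "time_s": time; "joint_pos": joint angles; "dq": joint speeds; "tau": joint torques, N m; "tcp_pos": TCP position; "eef_rot": TCP orientation; "wrist_force": force on the tool from outside, world axes, zero at the start; "moment": the same for the moment, N m; "width": finger opening in m; "grasp_force": force on a finger pad.
Only numpy, scipy, OpenCV 4.12 (cv2) and the standard library are available. Lean on these libraries where they do the work, as an engineer would, in place of code of your own. Each camera call takes 0.05 s, during which the arm holds its last target. There are 200 camera calls.

## Working session

There is one attempt and no reset: what is moved stays moved. The work goes in short steps, Python scripts to look and compute and a shell command to move; the robot and the scene stay as the last step left them, time stands still between calls to the robot, and variables do not carry over. Pictures are saved under pics/ and viewed, at most 10 in all, crops included, and the job is handed in when it is done.

```bash
mkdir -p pics; python3 - <<'E'
from workcell import manip,cams
import cv2,numpy as np
s=manip.get_state();print(s)
for n in("scene","top"):
    im=cams.grab_frame(n);cv2.imwrite(f"pics/{n}0.png",cv2.resize(im[:,:,::-1],None,fx=1.5,fy=1.5,interpolation=cv2.INTER_CUBIC))
    cv2.imwrite(f"pics/{n}_raw.png",im[:,:,::-1])
    m=cams.camera_model(n);print(n,m)
E
```

```text
{'time_s': 0.0, 'joint_pos': array([ 6.02001446e+01,  1.66897461e+01, -8.83046629e+00,  6.45550100e+01,
       -2.00901515e-04,  8.20181866e+01]), 'dq': array([ 0.10827793,  0.12252118,  0.00590703, -0.02782187, -0.0696503 ,
       -0.10658154]), 'tau': array([ 8.71025004e-04, -5.37135673e+01,  3.31370151e+01,  1.58652366e-02,
       -2.13992334e-04, -2.22106237e-06]), 'tcp_pos': array([0.1949048 , 0.48701109, 0.23072882]), 'eef_rot': array([[-9.28368783e-01,  3.71659765e-01, -6.49420469e-04],
       [ 3.71660289e-01,  9.28368099e-01, -1.14101422e-03],
       [ 1.78832171e-04, -1.30064578e-03, -9.99999138e-01]]), 'wrist_force': array([0.11390384, 0.03415533, 0.50670426]), 'moment': array([ 0.03521466,  0.0185152 , -0.02323135]), 'grasp_force': 0.0, 'width': 0.08561916484593178}
scene {'intrinsics': array([[481.87138121,   0.        , 256.82625917],
       [  0.        , 481.87138121, 188.30152226],
       [  0.        ,   0.        ,   1.        ]]), 'R': array([[-0.82781867,  0.56099266,  0.00186754],
       [ 0.29298188,  0.43516754, -0.85134648],
       [-0.47841182, -0.70421335, -0.5246005 ]]), 't': array([ 0.47617711, -0.06458635,  1.40260225])}
top {'intrinsics': array([[408.55601763,   0.        , 249.07291381],
       [  0.        , 408.55601763, 192.1478609 ],
       [  0.        ,   0.        ,   1.        ]]), 'R': array([[-0.02273195, -0.99949326, -0.02228191],
       [-0.99639411,  0.02447256, -0.08123965],
       [ 0.08174378,  0.02035483, -0.9964455 ]]), 't': array([0.02927048, 0.60020631, 0.88337819])}
```

View pics/scene0.png

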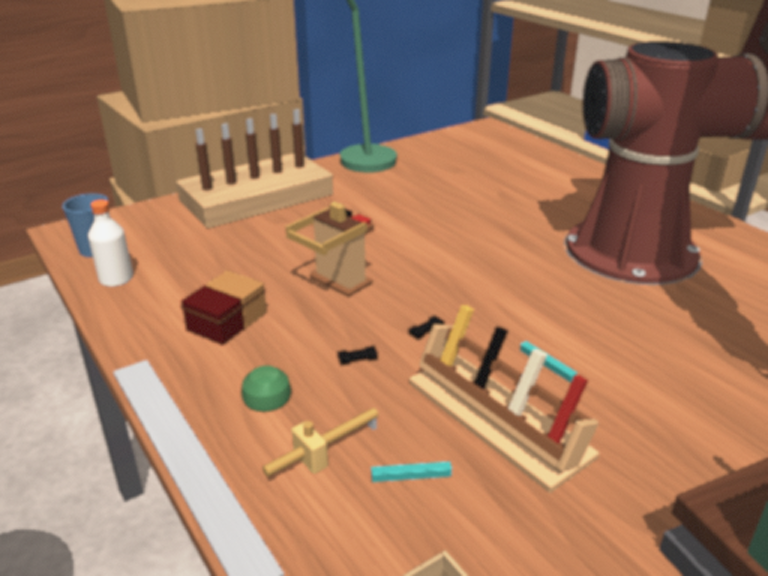

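View pics/top0.png

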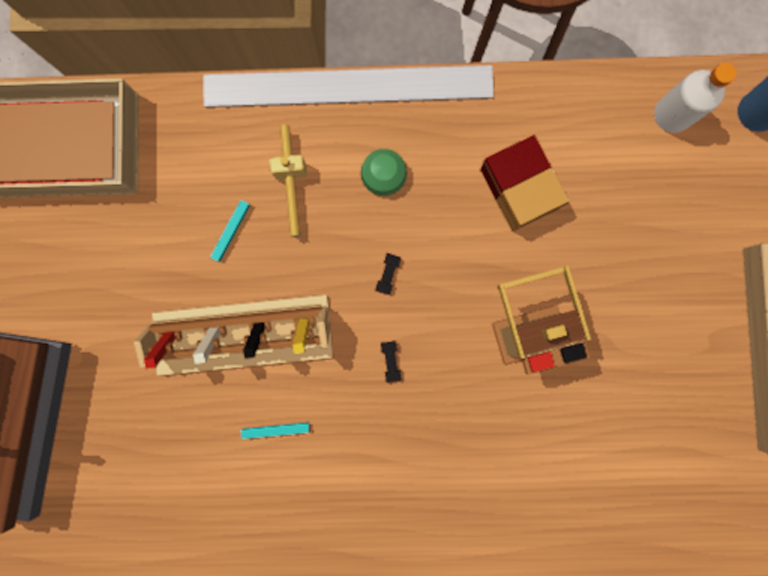

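The scene shows the rack on the left (+y), ordered from +y: red, pale, black, yellow. The box is on the right at top-view (545,320), with the red tag on the left (+y) and the black tag on the right. I'll zoom in for accurate corners.

```bash
python3 - <<'E'
import cv2,numpy as np
t=cv2.imread("pics/top_raw.png");s=cv2.imread("pics/scene_raw.png")
def z(im,x0,x1,y0,y1,f): return cv2.resize(im[y0:y1,x0:x1],None,fx=f,fy=f,interpolation=cv2.INTER_CUBIC)
a=np.zeros((600,800,3),np.uint8)
p=z(t,85,225,190,255,4);a[:260,:560]=p     # top rack: raw=85+u/4,190+v/4
p=z(t,325,400,172,255,4);a[265:265+332,:300]=p # top box: raw=325+u/4,172+(v-265)/4
p=z(s,185,255,130,200,4);a[265:545,310:590]=p # scene box: raw=185+(u-310)/4
cv2.imwrite("pics/z1.png",a)
cv2.imwrite("pics/z2.png",z(s,265,410,195,330,4))
E
```

```text
(no output)
```

View pics/z1.png

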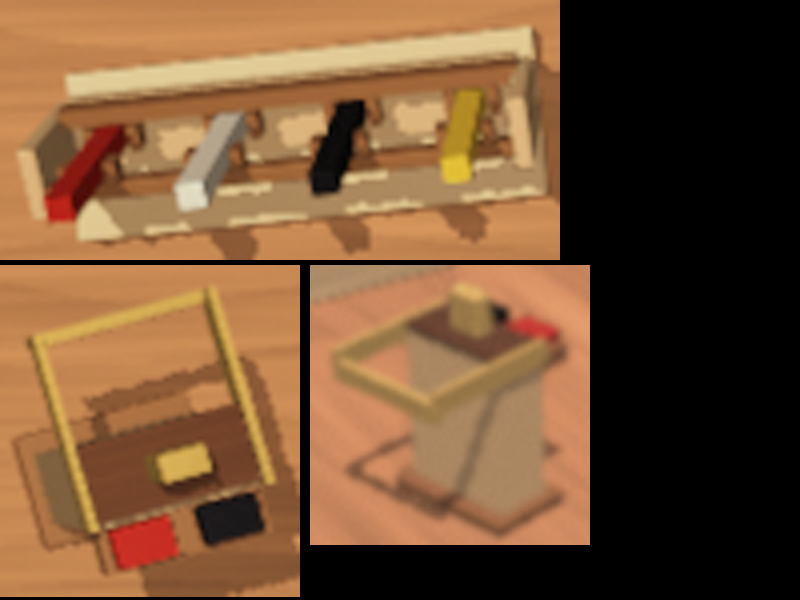

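View pics/z2.png

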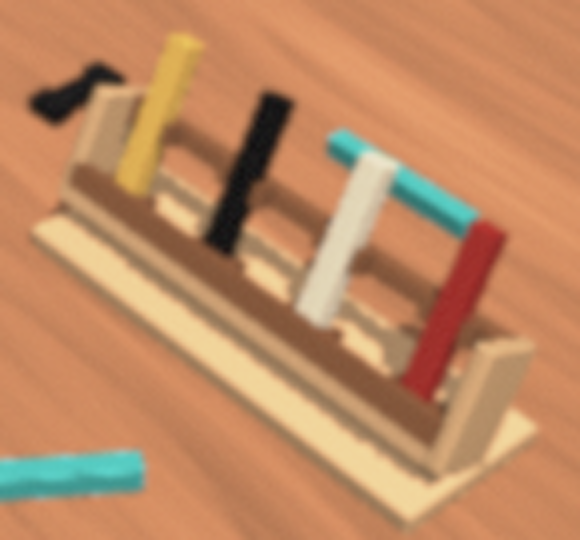

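Top zoom: tag tops at red (145,542) and black (231,517), tab at (186,461), and near rail ends at (94,530) and (268,482). Rod top faces are at red (62,207), pale (192,193), black (325,183) and yellow (457,167). Scene zoom: rod tops are at yellow (185,42), black (278,102), pale (378,158) and red (487,232).

```bash
python3 - <<'E'
from workcell import cams
import numpy as np
from scipy.optimize import least_squares
M={n:cams.camera_model(n) for n in("top","scene")}
def proj(n,X):
    m=M[n];c=m["R"]@X+m["t"];p=m["intrinsics"]@c;return p[:2]/p[2]
def P(q,l):
    c,s=np.cos(q[2]),np.sin(q[2]);return np.array([q[0]+c*l[0]-s*l[1],q[1]+s*l[0]+c*l[1],l[2]])
def fit(obs,q0):
    f=lambda q:np.concatenate([proj(n,P(q,l))-uv for n,l,uv in obs])
    r=least_squares(f,q0);print(r.x[:2].round(4),np.degrees(r.x[2]).round(2),"res",r.fun.reshape(-1,2).round(1).tolist());return r.x
tb=lambda u,v:np.array([325+u/4,172+(v-265)/4])
box=[("top",(-.032,.022,.122),tb(145,542)),("top",(-.032,-.022,.122),tb(231,517)),("top",(-.02,.0445,.125),tb(94,530)),("top",(-.02,-.0445,.125),tb(268,482))]
b=fit(box,[.5,-.2,0])
# tab (travel)
r=least_squares(lambda d:proj("top",P(b,(d[0],0,.152)))-tb(186,461),[0.]);print("cover travel",r.x,r.fun)
y=[.099,.033,-.033,-.099]
T=[(62,207),(192,193),(325,183),(457,167)];S=[(487,232),(378,158),(278,102),(185,42)]
ot=[("top",(-.0288,yy,.1213),np.array([85+u/4,190+v/4])) for yy,(u,v) in zip(y,T)]
os=[("scene",(-.0288,yy,.1213),np.array([265+u/4,195+v/4])) for yy,(u,v) in zip(y,S)]
fit(ot,[.5,.2,0]);fit(os,[.5,.2,0]);k=fit(ot+os,[.5,.2,0])
for n,yy in zip("red pale black yellow".split(),y): print(n,P(k,(-.0288,yy,.1213)).round(4),P(k,(.012,yy,.03)).round(4))
for n,yy in(("+y well",.022),("-y well",-.022)):print(n,P(b,(0,yy,.118)).round(4))
print("tab",P(b,(r.x[0],0,.14)).round(4))
E
```

```text
[ 0.5278 -0.2166] 14.33 res [[-0.3, -0.1], [-0.1, 0.1], [-0.1, 0.2], [0.4, -0.2]]
cover travel [0.00200225] [-0.58627886  0.17888813]
[0.5376 0.2139] 4.31 res [[-0.3, 0.0], [0.2, 0.3], [-0.0, -0.5], [0.1, 0.2]]
[0.5398 0.2194] 4.17 res [[0.3, -0.1], [-0.1, 1.0], [-0.3, -0.8], [0.0, -0.2]]
[0.5377 0.2158] 4.24 res [[-1.3, -0.1], [-0.8, 0.2], [-1.0, -0.5], [-0.9, 0.2], [-0.3, -1.6], [-0.6, -0.3], [-0.7, -2.0], [-0.3, -1.3]]
red [0.5017 0.3124 0.1213] [0.5424 0.3155 0.03  ]
pale [0.5066 0.2466 0.1213] [0.5473 0.2496 0.03  ]
black [0.5114 0.1808 0.1213] [0.5521 0.1838 0.03  ]
yellow [0.5163 0.115  0.1213] [0.557 0.118 0.03 ]
+y well [ 0.5223 -0.1953  0.118 ]
-y well [ 0.5332 -0.238   0.118 ]
tab [ 0.5297 -0.2161  0.14  ]
```

```bash
cat > h.py <<'E'
from workcell import manip
import numpy as np
from scipy.spatial.transform import Rotation as Ro
B=np.array([.5278,-.2166]);BY=14.33;K=np.array([.5376,.2150]);KY=4.25
def loc(o,yaw,x,y,z):
    c,s=np.cos(np.radians(yaw)),np.sin(np.radians(yaw));return np.array([o[0]+c*x-s*y,o[1]+s*x+c*y,z])
box=lambda x,y,z:loc(B,BY,x,y,z)
rack=lambda x,y,z:loc(K,KY,x,y,z)
D0=np.diag([-1.,1,-1])  # tool down, tool y = world y
def R(yaw,tilt=0): return Ro.from_euler('z',yaw,degrees=True).as_matrix()@Ro.from_euler('y',-tilt,degrees=True).as_matrix()@D0
def need(p,Rt,msg=""):
    s=manip.get_state();d=(np.array(p)-s["tcp_pos"])/.3
    rv=Ro.from_matrix(Rt@s["eef_rot"].T).as_rotvec()/(np.pi/2)
    print(msg,"shift",d.round(4),"turn",rv.round(4))
E
python3 - <<'E'
from h import *
need(box(-.034,0,.2),R(BY),"pre")
need(box(-.034,0,.135),R(BY),"low")
E
```

```text
pre shift [ 0.9998 -2.3735 -0.1026] turn [ 8.000e-04 -2.000e-04  4.017e-01]
low shift [ 0.9998 -2.3735 -0.3193] turn [ 8.000e-04 -2.000e-04  4.017e-01]
```

```bash
python3 -m inch '[0.4,-1,0,0,0,0.4,0.4,-1,0,0,0,0.4,0.4,-1,0,0,0,0.4,0.4,-1,0,0,0,0.4,0.4,-1,0,0,0,0.4,0.4,-1,0,0,0,0.4,0.4,-1,0,0,0,0.4,0.4,-1,0,0,0,0.4,0.4,-1,0,0,0,0.4]' -1
python3 -m inch '[0.35,-1,0,0,0,0,0.35,-1,0,0,0,0,0.35,-1,0,0,0,0,0.35,-1,0,0,0,0,0.35,-1,0,0,0,0,0.35,-1,0,0,0,0,0.35,-1,0,0,0,0,0.35,-1,0,0,0,0,0.35,-1,0,0,0,0]'
python3 - <<'E'
from h import *
need(box(-.034,0,.2),R(BY),"pre")
E
```

```text
time_s: 0.85
tcp_pos: [0.3161, 0.1834, 0.2312]
eef_rot: [[-0.97, -0.242, 0.0], [-0.242, 0.97, -0.002], [-0.0, -0.002, -1.0]]
wrist_force: [0.3, 1.1, -0.1]
width: 0.0001
grasp_force: 0.0
time_s: 1.6
tcp_pos: [0.4216, -0.1171, 0.2309]
eef_rot: [[-0.971, -0.241, 0.001], [-0.241, 0.971, -0.001], [-0.0, -0.002, -1.0]]
wrist_force: [-1.3, 0.4, -0.8]
width: -0.0
grasp_force: 0.0
pre shift [ 0.2442 -0.3598 -0.1031] turn [0.0009 0.0004 0.0044]
```

```bash
python3 -m inch '[0.244,-0.36,-0.1,0,0,0,0.244,-0.36,-0.1,0,0,0,0.244,-0.36,-0.1,0,0,0,0.244,-0.36,-0.1,0,0,0,0.244,-0.36,-0.1,0,0,0,0.244,-0.36,-0.1,0,0,0]'
python3 - <<'E'
from h import *
from workcell import cams
import cv2
need(box(-.034,0,.135),R(BY),"low");need(box(.031,0,.135),R(BY),"pushend")
m=cams.camera_model("wrist");im=cams.grab_frame("wrist")
np.savez("w1.npz",**m)
cv2.imwrite("pics/w1.png",cv2.resize(im[:,:,::-1],None,fx=1.5,fy=1.5))
E
```

```text
time_s: 2.1
tcp_pos: [0.4926, -0.2199, 0.2006]
eef_rot: [[-0.97, -0.245, -0.002], [-0.245, 0.97, 0.001], [0.001, 0.002, -1.0]]
wrist_force: [0.2, 1.1, 0.5]
width: -0.0001
grasp_force: 0.0
low shift [ 0.0075 -0.0171 -0.2188] turn [-0.0009 -0.0011  0.0019]
pushend shift [ 0.2174  0.0365 -0.2188] turn [-0.0009 -0.0011  0.0019]
```

View pics/w1.png

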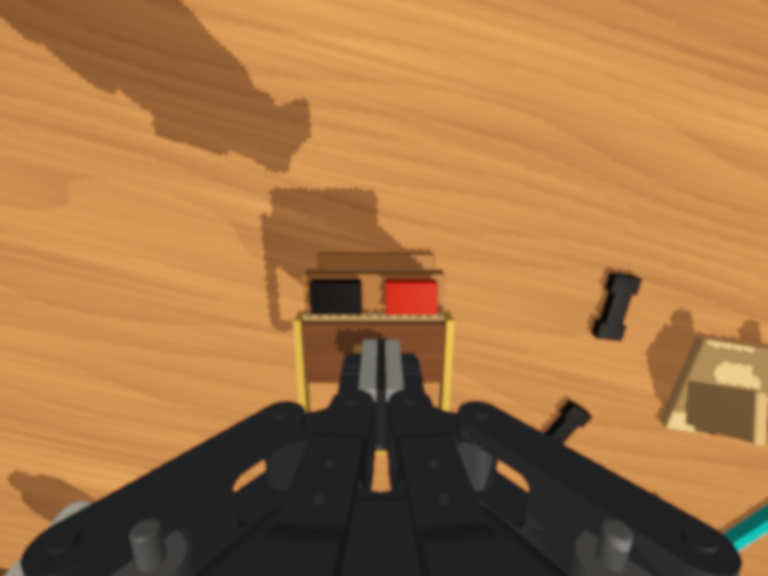

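Tags are seen from (310,280) to (361,315) for black and (387,280) to (438,315) for red, with rail ends near (299,319) and (449,319). I'll check the box pose from these and go down.

```bash
python3 - <<'E'
import numpy as np
from scipy.optimize import least_squares
from h import loc
m=np.load("w1.npz")
def pr(X): c=m["R"]@X+m["t"];p=m["intrinsics"]@c;return p[:2]/p[2]
pts=[((-.032,-.022,.122),(335.5,297)),((-.032,.022,.122),(412,297)),((-.02,-.0445,.125),(299,319)),((-.02,.0445,.125),(448,319))]
f=lambda q:np.concatenate([pr(loc(q[:2],q[2],*l))-np.array(u)/1.5 for l,u in pts])
r=least_squares(f,[.528,-.217,14],x_scale=[.01,.01,1]);print(r.x,r.fun.round(1))
E
python3 -m inch '[0.008,-0.015,-0.218,0,0,0,0.008,-0.015,-0.218,0,0,0,0.008,-0.015,-0.218,0,0,0,0.008,-0.015,-0.218,0,0,0]'
```

```text
[ 0.5267502  -0.21576428 14.06405107] [-0.2  0.2  0.   0.3 -1.9 -0.1  2.  -0.1]
time_s: 2.48
tcp_pos: [0.4947, -0.2235, 0.1362]
eef_rot: [[-0.969, -0.246, -0.002], [-0.246, 0.969, 0.001], [0.001, 0.002, -1.0]]
wrist_force: [0.7, -0.7, 0.9]
width: -0.0
grasp_force: 0.0
```

```bash
python3 -m inch '[0.02,0.005,0,0,0,0,0.04,0.01,0,0,0,0,0.06,0.016,0,0,0,0,0.08,0.021,0,0,0,0,0.1,0.026,0,0,0,0,0.12,0.031,0,0,0,0,0.14,0.036,0,0,0,0,0.16,0.041,0,0,0,0,0.18,0.046,0,0,0,0,0.195,0.05,0,0,0,0,0.205,0.052,0,0,0,0,0.205,0.052,0,0,0,0]'
python3 - <<'E'
from h import *
from workcell import cams
import cv2
im=cams.grab_frame("top")[165:260,315:405];im2=cams.grab_frame("scene")[125:205,180:260]
a=np.hstack([cv2.resize(im,(400,422),interpolation=2),cv2.resize(im2,(400,422),interpolation=2)])
cv2.imwrite("pics/p1.png",a[:,:,::-1]);print(manip.get_state()["wrist_force"])
E
```

```text
time_s: 3.48
tcp_pos: [0.5579, -0.2092, 0.1357]
eef_rot: [[-0.969, -0.245, 0.0], [-0.245, 0.969, 0.0], [-0.0, 0.0, -1.0]]
wrist_force: [-0.8, 0.6, 0.9]
width: -0.0003
grasp_force: 0.0
[-0.08361095  0.40835841  0.62330763]
```

View pics/p1.png

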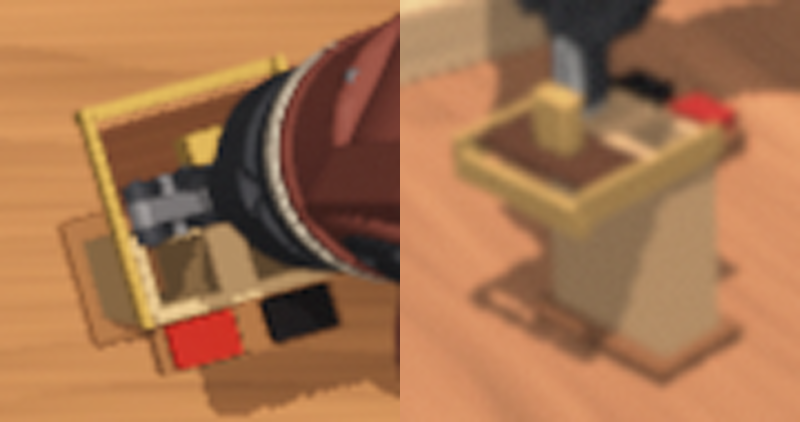

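The cover is nearly fully back and the wells are open. I'll nudge it slightly further towards the stop.

```bash
python3 -m inch '[0.004,0.001,0,0,0,0,0.007,0.002,0,0,0,0,0.007,0.002,0,0,0,0]'
python3 - <<'E'
from h import *
print(manip.get_state()["wrist_force"])
E
```

```text
time_s: 3.83
tcp_pos: [0.5587, -0.2091, 0.1359]
eef_rot: [[-0.97, -0.245, -0.001], [-0.245, 0.97, -0.0], [0.001, 0.0, -1.0]]
wrist_force: [-3.3, -1.5, 1.1]
width: -0.0001
grasp_force: 1.9
[-3.32464939 -1.53357939  1.12399366]
```

```bash
python3 -m inch '[0.005,0.001,0,0,0,0,0.008,0.002,0,0,0,0,0.008,0.002,0,0,0,0]'
```

```text
time_s: 4.08
tcp_pos: [0.5588, -0.209, 0.1358]
eef_rot: [[-0.97, -0.244, -0.006], [-0.244, 0.97, -0.001], [0.006, -0.0, -1.0]]
wrist_force: [-13.7, -4.1, 8.1]
width: 0.0004
grasp_force: 7.4
```

```bash
python3 -m inch '[-0.04,-0.01,0,0,0,0,-0.04,-0.01,0.2,0,0,0,-0.05,0.2,0.3,0,0,0,-0.1,0.5,0.3,0,0,0,-0.15,1,0.3,0,0,0,-0.15,1,0.3,0,0,0,-0.15,1,0.3,0,0,0,-0.15,1,0.3,0,0,0,-0.15,1,0.3,0,0,0,-0.15,1,0.3,0,0,0,-0.15,1,0.3,0,0,0,-0.15,1,0.3,0,0,0]' 0
python3 - <<'E'
from h import *
need(rack(-.0439,-.033,.155),R(KY,24.06),"pre")
need(rack(-.0153,-.033,.0912),R(KY,24.06),"grasp")
E
```

```text
time_s: 5.08
tcp_pos: [0.5168, 0.093, 0.2262]
eef_rot: [[-0.969, -0.248, 0.001], [-0.248, 0.969, 0.0], [-0.001, 0.0, -1.0]]
wrist_force: [0.6, 0.2, 0.1]
width: 0.0425
grasp_force: 0.0
pre shift [-0.0684  0.2861 -0.2374] turn [ 0.0431 -0.2635 -0.1105]
grasp shift [ 0.0266  0.2932 -0.45  ] turn [ 0.0431 -0.2635 -0.1105]
```

```bash
python3 -m inch '[-0.068,0.286,0,0.043,-0.263,-0.11,-0.068,0.286,0,0.043,-0.263,-0.11,-0.068,0.286,0,0.043,-0.263,-0.11,-0.068,0.286,-0.1,0.043,-0.263,-0.11,-0.068,0.286,-0.237,0.043,-0.263,-0.11,-0.068,0.286,-0.237,0.043,-0.263,-0.11,-0.068,0.286,-0.237,0.043,-0.263,-0.11]' 0
python3 - <<'E'
from h import *
from workcell import cams
import cv2
need(rack(-.0439,-.033,.155),R(KY,24.06),"pre")
need(rack(-.0153,-.033,.0912),R(KY,24.06),"grasp")
np.savez("w2.npz",**cams.camera_model("wrist"))
im=cams.grab_frame("wrist");cv2.imwrite("pics/w2.png",cv2.resize(im[:,:,::-1],None,fx=1.5,fy=1.5,interpolation=2))
E
```

```text
time_s: 5.67
tcp_pos: [0.4951, 0.1762, 0.1535]
eef_rot: [[-0.913, -0.071, 0.401], [-0.065, 0.997, 0.028], [-0.402, -0.0, -0.916]]
wrist_force: [-0.2, -0.1, 0.9]
width: 0.0429
grasp_force: 0.0
pre shift [0.004  0.0087 0.0049] turn [ 0.0004 -0.0041  0.0018]
grasp shift [ 0.0991  0.0157 -0.2078] turn [ 0.0004 -0.0041  0.0018]
```

View pics/w2.png

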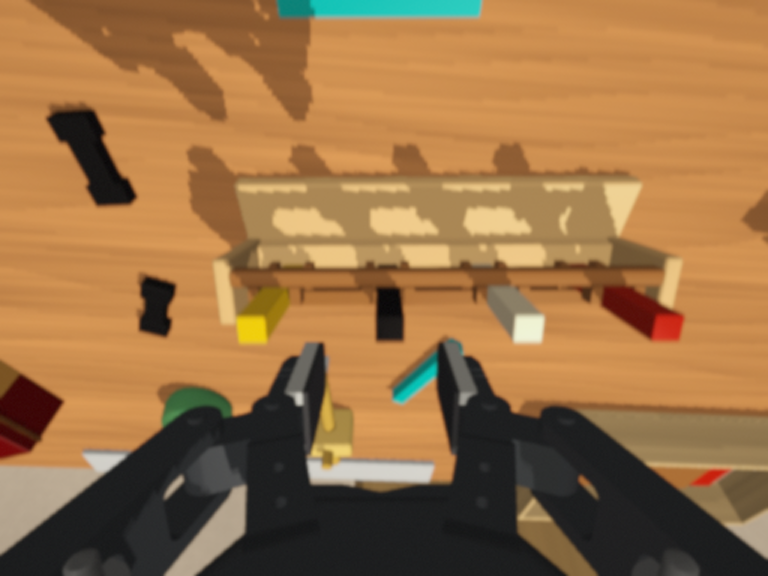

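Wrist view: rod top faces at yellow (252,329), black (390,329), pale (529,329) and red (668,328). I'll refit the rack from these.

```bash
python3 - <<'E'
from h import *
from scipy.optimize import least_squares
m=np.load("w2.npz")
def pr(X): c=m["R"]@X+m["t"];p=m["intrinsics"]@c;return p[:2]/p[2]
pts=[((-.0288,y,.1213),u) for y,u in zip((-.099,-.033,.033,.099),((252,329),(390,329),(529,329),(668,328)))]
f=lambda q:np.concatenate([pr(loc(q[:2],q[2],*l))-np.array(u)/1.5 for l,u in pts])
r=least_squares(f,[.538,.215,4],x_scale=[.01,.01,1]);print(r.x,r.fun.round(1))
K[:]=.5*(r.x[:2]+K);print(K)
q=r.x
need(loc(q[:2],KY,-.0153,-.033,.0912),R(KY,24.06),"grasp")
E
```

```text
[0.53819533 0.21651337 4.19955139] [-0.7  0.2  0.   0.1  0.2 -0.1  0.5  0.4]
[0.53789766 0.21575669]
grasp shift [ 0.0936  0.0191 -0.215 ] turn [-0.0002 -0.0017  0.0019]
```

```bash
sed -i 's/K=np.array(\[.5376,.2150\])/K=np.array([.538,.2163])/' h.py
python3 -m inch '[0.0,0.015,0,0,0,0,0.02,0.016,-0.04,0,0,0,0.04,0.018,-0.09,0,0,0,0.065,0.018,-0.145,0,0,0,0.093,0.019,-0.21,0,0,0,0.093,0.019,-0.213,0,0,0,0.093,0.019,-0.213,0,0,0]'
python3 -m inch '[0,0,0,0,0,0,0,0,0,0,0,0,0,0,0,0,0,0,0,0,0,0,0,0,0,0,0,0,0,0,0,0,0,0,0,0]' -1
```

```text
time_s: 6.3
tcp_pos: [0.5253, 0.1831, 0.0915]
eef_rot: [[-0.912, -0.072, 0.405], [-0.065, 0.997, 0.03], [-0.406, 0.001, -0.914]]
wrist_force: [0.3, 0.7, -0.6]
width: 0.0429
grasp_force: 0.0
time_s: 6.8
tcp_pos: [0.525, 0.1835, 0.0926]
eef_rot: [[-0.91, -0.072, 0.407], [-0.066, 0.997, 0.031], [-0.408, 0.001, -0.913]]
wrist_force: [-2.5, 0.3, 6.4]
width: 0.0132
grasp_force: 58.7
```

```bash

python3 -m inch '[-0.027,-0.002,0.06,0,0,0,-0.054,-0.004,0.12,0,0,0,-0.09,-0.006,0.2,0,0,0,-0.136,-0.01,0.305,0,0,0,-0.17,-0.01,0.4,0,0,0,-0.17,-0.03,0.55,0,0,0,-0.17,-0.1,0.57,0,0,0,-0.17,-0.1,0.57,0,0,0]'
python3 - <<'E'
from h import *
B[:]=.5274,-.2163
need(box(0,-.022,.26),R(BY),"pre")
E
```

```text
time_s: 7.47
tcp_pos: [0.475, 0.1521, 0.2672]
eef_rot: [[-0.908, -0.072, 0.412], [-0.065, 0.997, 0.031], [-0.413, 0.001, -0.911]]
wrist_force: [0.0, 1.5, 0.5]
width: 0.0132
grasp_force: 59.4
pre shift [ 0.1928 -1.2991 -0.024 ] turn [-0.0442  0.2681  0.1118]
```

```bash

python3 -m inch '[0.15,-1,0,-0.044,0.268,0.112,0.15,-1,0,-0.044,0.268,0.112,0.15,-1,0,-0.044,0.268,0.112,0.15,-1,0,-0.044,0.268,0.112,0.15,-1,0,-0.044,0.268,0.112,0.15,-1,0,-0.044,0.268,0.112,0.15,-1,0,-0.044,0.268,0.112,0.15,-1,0,-0.044,0.268,0.112,0.15,-1,0,-0.044,0.268,0.112,0.15,-1,0,-0.044,0.268,0.112]'
python3 - <<'E'
from h import *
B[:]=.5274,-.2163
need(box(0,-.022,.26),R(BY),"pre")
E
```

```text
time_s: 8.3
tcp_pos: [0.5178, -0.1466, 0.2616]
eef_rot: [[-0.969, -0.247, -0.009], [-0.247, 0.969, -0.001], [0.009, 0.001, -1.0]]
wrist_force: [-0.4, 0.5, -0.5]
width: 0.013
grasp_force: 59.5
pre shift [ 0.0502 -0.3033 -0.0052] turn [ 0.0006 -0.0055  0.0006]
```

```bash

python3 -m inch '[0.05,-0.303,0,0,-0.005,0,0.05,-0.303,0,0,-0.005,0,0.05,-0.303,0,0,-0.005,0,0.05,-0.303,-0.1,0,-0.005,0,0.05,-0.303,-0.15,0,-0.005,0,0.05,-0.303,-0.15,0,-0.005,0,0.05,-0.303,-0.15,0,-0.005,0]'
python3 - <<'E'
from h import *
B[:]=.5274,-.2163
need(box(0,-.022,.132),R(BY),"drop")
E
```

```text
time_s: 8.88
tcp_pos: [0.5329, -0.2358, 0.2169]
eef_rot: [[-0.968, -0.25, -0.001], [-0.25, 0.968, -0.001], [0.001, -0.0, -1.0]]
wrist_force: [0.0, -0.1, -0.2]
width: 0.0126
grasp_force: 59.5
drop shift [-1.00e-04 -6.10e-03 -2.83e-01] turn [ 0.0004 -0.0008 -0.0014]
```

```bash

python3 -m inch '[0,-0.006,-0.04,0,0,0,0,-0.006,-0.08,0,0,0,0,-0.006,-0.12,0,0,0,0,-0.006,-0.16,0,0,0,0,-0.006,-0.2,0,0,0,0,-0.006,-0.2,0,0,0,0,-0.006,-0.2,0,0,0]'
python3 - <<'E'
from h import *
from workcell import cams
import cv2
im=cams.grab_frame("scene")[105:205,180:280]
cv2.imwrite("pics/s3.png",cv2.resize(im,(600,600),interpolation=2)[:,:,::-1])
E
```

```text
time_s: 9.47
tcp_pos: [0.5337, -0.2388, 0.1581]
eef_rot: [[-0.968, -0.249, 0.001], [-0.249, 0.968, -0.002], [-0.0, -0.002, -1.0]]
wrist_force: [-0.4, 0.3, -0.1]
width: 0.0133
grasp_force: 59.5
```

View pics/s3.png

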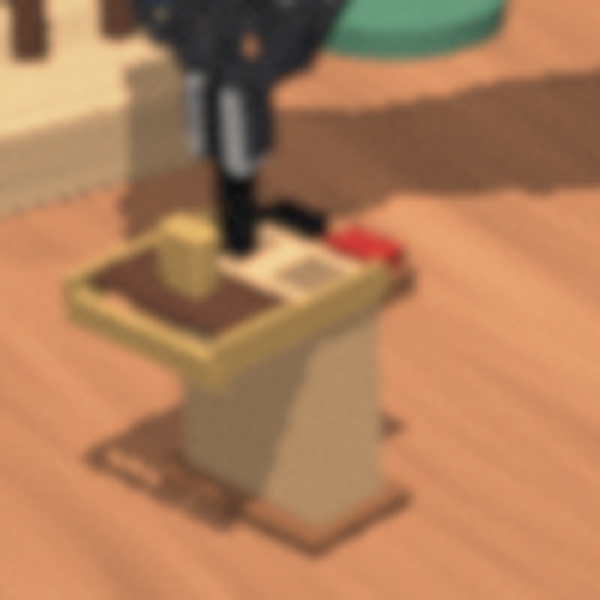

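The black rod is upright at (238,215), going into the well behind the black tag, with no contact force. I'll lower it and release.

```bash

python3 -m inch '[0,0,-0.03,0,0,0,0,0,-0.06,0,0,0,0,0,-0.09,0,0,0,0,0,-0.09,0,0,0]'
python3 -m inch '[0,0,0,0,0,0,0,0,0,0,0,0,0,0,0,0,0,0,0,0,0,0,0,0,0,0,0,0,0,0,0,0,0,0,0,0]' 0
python3 -m inch '[0,0,0.1,0,0,0,0,0,0.2,0,0,0,-0.03,0.1,0.33,0,0,0,-0.06,0.3,0.35,0,0,0,-0.1,1,0.35,0,0,0,-0.1,1,0.35,0,0,0,-0.1,1,0.35,0,0,0,-0.1,1,0.35,0,0,0,-0.1,1,0.35,0,0,0,-0.1,1,0.35,0,0,0,-0.1,1,0.35,0,0,0,-0.1,1,0.35,0,0,0,-0.1,1,0.35,0,0,0]'
python3 - <<'E'
from h import *
from workcell import cams
import cv2
need(rack(-.0439,.099,.155),R(KY,24.06),"pre")
im=cams.grab_frame("top");cv2.imwrite("pics/t4_raw.png",im[:,:,::-1])
E
```

```text
time_s: 9.85
tcp_pos: [0.5321, -0.2388, 0.1278]
eef_rot: [[-0.969, -0.248, -0.003], [-0.248, 0.969, -0.0], [0.002, 0.001, -1.0]]
wrist_force: [-0.7, 0.9, -0.7]
width: 0.013
grasp_force: 59.5
time_s: 10.35
tcp_pos: [0.5333, -0.2396, 0.1301]
eef_rot: [[-0.969, -0.248, 0.0], [-0.248, 0.969, -0.002], [0.0, -0.002, -1.0]]
wrist_force: [-0.8, 0.5, -0.0]
width: 0.0424
grasp_force: 0.0
time_s: 11.43
tcp_pos: [0.5033, 0.0602, 0.235]
eef_rot: [[-0.969, -0.249, 0.0], [-0.249, 0.969, -0.002], [0.0, -0.002, -1.0]]
wrist_force: [-0.1, -0.8, 0.4]
width: 0.0429
grasp_force: 0.0
pre shift [-0.0548  0.8384 -0.2666] turn [ 0.0446 -0.2641 -0.1108]
```

```bash

python3 -m inch '[-0.055,0.838,0,0.045,-0.264,-0.111,-0.055,0.838,0,0.045,-0.264,-0.111,-0.055,0.838,0,0.045,-0.264,-0.111,-0.055,0.838,0,0.045,-0.264,-0.111,-0.055,0.838,0,0.045,-0.264,-0.111,-0.055,0.838,0,0.045,-0.264,-0.111,-0.055,0.838,-0.1,0.045,-0.264,-0.111,-0.055,0.838,-0.2,0.045,-0.264,-0.111,-0.055,0.838,-0.266,0.045,-0.264,-0.111,-0.055,0.838,-0.266,0.045,-0.264,-0.111]'
python3 - <<'E'
from h import *
need(rack(-.0439,.099,.155),R(KY,24.06),"pre")
need(rack(-.0153,.099,.0912),R(KY,24.06),"grasp")
import cv2
a=cv2.imread("pics/t4_raw.png")[165:260,315:405];b=cv2.imread("pics/t4_raw.png")[185:260,80:230]
c=np.zeros((400,780,3),np.uint8);c[:380,:360]=cv2.resize(a,(360,380),interpolation=2);c[:210,360:]=cv2.resize(b,(420,210),interpolation=2)
cv2.imwrite("pics/t4.png",c)
E
```

```text
time_s: 12.32
tcp_pos: [0.4845, 0.3094, 0.1505]
eef_rot: [[-0.913, -0.072, 0.4], [-0.067, 0.997, 0.027], [-0.401, -0.002, -0.916]]
wrist_force: [-1.6, -0.3, -0.8]
width: 0.0427
grasp_force: 0.0
pre shift [0.0078 0.0079 0.0151] turn [ 0.0018 -0.0043  0.0012]
grasp shift [ 0.1029  0.015  -0.1975] turn [ 0.0018 -0.0043  0.0012]
```

View pics/t4.png

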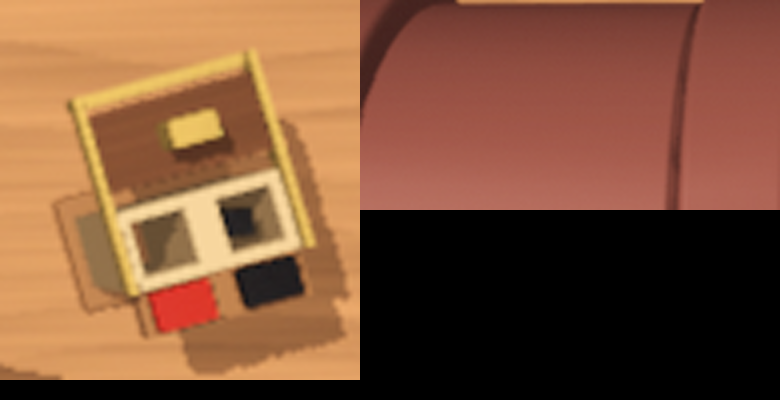

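The black rod stands in the black-tagged well (right well, dark square near (238,220)) and the cover is fully back. Next I'll grasp the red rod.

```bash

python3 -m inch '[0.008,0.01,0,0,-0.004,0,0.028,0.012,-0.03,0,-0.004,0,0.05,0.013,-0.08,0,-0.004,0,0.075,0.014,-0.135,0,-0.004,0,0.102,0.015,-0.195,0,-0.004,0,0.102,0.015,-0.196,0,-0.004,0,0.102,0.015,-0.196,0,-0.004,0]'
python3 -m inch '[0,0,0,0,0,0,0,0,0,0,0,0,0,0,0,0,0,0,0,0,0,0,0,0,0,0,0,0,0,0,0,0,0,0,0,0]' -1
python3 -m inch '[-0.027,-0.002,0.06,0,0,0,-0.054,-0.004,0.12,0,0,0,-0.09,-0.006,0.2,0,0,0,-0.136,-0.01,0.305,0,0,0,-0.17,-0.01,0.4,0,0,0,-0.17,-0.03,0.55,0,0,0,-0.17,-0.1,0.57,0,0,0,-0.17,-0.1,0.57,0,0,0]'
python3 - <<'E'
from h import *
B[:]=.5274,-.2163
need(box(0,.022,.26),R(BY),"pre")
E
```

```text
time_s: 12.9
tcp_pos: [0.5181, 0.316, 0.0966]
eef_rot: [[-0.908, -0.072, 0.412], [-0.066, 0.997, 0.031], [-0.413, 0.001, -0.911]]
wrist_force: [-0.4, -0.8, -0.5]
width: 0.0428
grasp_force: 0.0
time_s: 13.4
tcp_pos: [0.518, 0.3166, 0.0978]
eef_rot: [[-0.907, -0.073, 0.414], [-0.066, 0.997, 0.032], [-0.415, 0.001, -0.91]]
wrist_force: [-3.1, -2.4, 8.2]
width: 0.0127
grasp_force: 60.3
time_s: 14.07
tcp_pos: [0.4675, 0.2859, 0.272]
eef_rot: [[-0.906, -0.074, 0.418], [-0.066, 0.997, 0.034], [-0.419, 0.003, -0.908]]
wrist_force: [0.8, 0.9, -0.9]
width: 0.013
grasp_force: 59.7
pre shift [ 0.1815 -1.6029 -0.0401] turn [-0.0463  0.2718  0.1109]
```

```bash

python3 -m inch '[0.1,-1,0,-0.046,0.272,0.111,0.1,-1,0,-0.046,0.272,0.111,0.1,-1,0,-0.046,0.272,0.111,0.1,-1,0,-0.046,0.272,0.111,0.1,-1,0,-0.046,0.272,0.111,0.1,-1,0,-0.046,0.272,0.111,0.1,-1,0,-0.046,0.272,0.111,0.1,-1,0,-0.046,0.272,0.111,0.1,-1,0,-0.046,0.272,0.111]'
python3 -m inch '[0.08,-0.6,0,0,0,0,0.08,-0.6,0,0,0,0,0.08,-0.6,0,0,0,0,0.08,-0.6,0,0,0,0,0.08,-0.6,0,0,0,0,0.08,-0.6,-0.1,0,0,0,0.08,-0.6,-0.13,0,0,0,0.08,-0.6,-0.13,0,0,0,0.08,-0.6,-0.13,0,0,0]'
python3 - <<'E'
from h import *
B[:]=.5274,-.2163
need(box(0,.022,.13),R(BY),"drop")
E
```

```text
time_s: 14.82
tcp_pos: [0.4963, -0.0161, 0.2665]
eef_rot: [[-0.97, -0.244, -0.007], [-0.244, 0.97, -0.003], [0.008, -0.001, -1.0]]
wrist_force: [-1.1, -0.4, 0.2]
width: 0.0124
grasp_force: 59.7
time_s: 15.57
tcp_pos: [0.52, -0.1918, 0.2281]
eef_rot: [[-0.968, -0.25, -0.008], [-0.25, 0.968, -0.002], [0.008, 0.0, -1.0]]
wrist_force: [-0.1, -0.7, -0.1]
width: 0.0124
grasp_force: 59.7
drop shift [ 0.0066 -0.0105 -0.3271] turn [ 0.0012 -0.0049 -0.0015]
```

```bash

python3 -m inch '[0.006,-0.011,0,0,-0.005,0,0.006,-0.011,-0.06,0,-0.005,0,0.006,-0.011,-0.12,0,-0.005,0,0.006,-0.011,-0.16,0,-0.005,0,0.006,-0.011,-0.2,0,-0.005,0,0.006,-0.011,-0.24,0,-0.005,0,0.006,-0.011,-0.24,0,-0.005,0]'
```

```text
time_s: 16.15
tcp_pos: [0.5221, -0.1961, 0.1556]
eef_rot: [[-0.968, -0.249, 0.001], [-0.249, 0.968, -0.002], [-0.001, -0.003, -1.0]]
wrist_force: [1.2, 0.1, -1.5]
width: 0.0131
grasp_force: 59.6
```

```bash

python3 -m inch '[0,0,-0.03,0,0,0,0,0,-0.06,0,0,0,0,0,-0.085,0,0,0,0,0,-0.085,0,0,0]'
python3 -m inch '[0,0,0,0,0,0,0,0,0,0,0,0,0,0,0,0,0,0,0,0,0,0,0,0,0,0,0,0,0,0,0,0,0,0,0,0]' 0
python3 -m inch '[0,0,0.1,0,0,0,0,0,0.2,0,0,0,0,0,0.25,0,0,0,-0.1,0.5,0.3,0,0,0,-0.1,0.5,0.3,0,0,0,-0.1,0.5,0.3,0,0,0,-0.1,0.5,0.3,0,0,0,-0.1,0.5,0.3,0,0,0]' -1
python3 - <<'E'
from h import *
from workcell import cams
import cv2
need(box(.088,0,.22),R(BY),"far")
im=cams.grab_frame("top");cv2.imwrite("pics/t5.png",cv2.resize(im[165:260,315:405],(540,570),interpolation=2)[:,:,::-1])
E
```

```text
time_s: 16.48
tcp_pos: [0.5221, -0.1966, 0.1297]
eef_rot: [[-0.969, -0.249, 0.001], [-0.249, 0.969, -0.002], [-0.001, -0.003, -1.0]]
wrist_force: [2.3, 0.7, -2.5]
width: 0.0128
grasp_force: 59.5
time_s: 16.98
tcp_pos: [0.5221, -0.197, 0.131]
eef_rot: [[-0.969, -0.248, 0.002], [-0.248, 0.969, -0.003], [-0.001, -0.004, -1.0]]
wrist_force: [0.3, 0.8, 0.6]
width: 0.0427
grasp_force: 0.0
time_s: 17.65
tcp_pos: [0.4908, -0.0426, 0.2217]
eef_rot: [[-0.968, -0.252, 0.002], [-0.252, 0.968, -0.002], [-0.001, -0.002, -1.0]]
wrist_force: [0.8, -0.0, -0.7]
width: 0.0002
grasp_force: 0.0
far shift [ 0.4076 -0.5075 -0.0056] turn [ 0.0011  0.0012 -0.003 ]
```

View pics/t5.png

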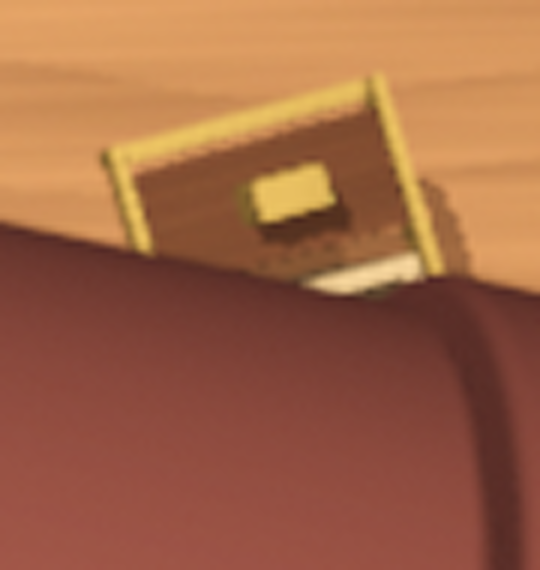

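The arm covers the wells in this view, and that was my last picture, so I'll check the red rod numerically from the wrist camera on the way over.

```bash

python3 -m inch '[0.3,-0.3,0.1,0,0,0,0.41,-0.508,0.1,0,0,0,0.41,-0.508,0.1,0,0,0,0.41,-0.508,0.1,0,0,0,0.41,-0.508,0.1,0,0,0,0.41,-0.508,0.1,0,0,0,0.41,-0.508,0.1,0,0,0]'
python3 - <<'E'
from h import *
from workcell import cams
B[:]=.5274,-.2163
need(box(.077,0,.22),R(BY),"far");need(box(.077,0,.137),R(BY),"low")
for n in("wrist","top"):
    m=cams.camera_model(n);im=cams.grab_frame(n)
    for nm,y in(("red",.022),("black",-.022)):
        for part,hx,z in(("tag",-.032,.122),("rodtop",0,.11)):
            print(n,nm,part)
            for dx in(-.010,-.005,0,.005,.010):
                r=[]
                for dy in(-.010,-.005,0,.005,.010):
                    p=m["intrinsics"]@(m["R"]@box(hx+dx,y+dy,z)+m["t"]);u,v=(p[:2]/p[2]).round().astype(int)
                    r.append(tuple(im[v,u].tolist()) if 0<=u<512 and 0<=v<384 else None)
                print("  ",r)
E
```

```text
time_s: 18.28
tcp_pos: [0.6155, -0.2019, 0.2496]
eef_rot: [[-0.969, -0.246, 0.001], [-0.246, 0.969, -0.003], [-0.0, -0.003, -1.0]]
wrist_force: [-0.3, -0.0, -0.9]
width: -0.0001
grasp_force: 0.0
far shift [-0.0449  0.0156 -0.0986] turn [0.0019 0.0005 0.0012]
low shift [-0.0449  0.0156 -0.3752] turn [0.0019 0.0005 0.0012]
wrist red tag
   [(196, 123, 68), (197, 123, 69), (197, 125, 68), (196, 123, 68), (197, 124, 68)]
   [(211, 49, 32), (210, 48, 32), (210, 47, 31), (210, 48, 31), (210, 47, 30)]
   [(210, 49, 31), (211, 49, 31), (210, 48, 32), (210, 46, 29), (210, 47, 30)]
   [(210, 48, 31), (211, 48, 31), (210, 48, 31), (210, 47, 31), (210, 48, 31)]
   [(198, 42, 26), (197, 42, 26), (197, 43, 27), (197, 43, 26), (196, 43, 27)]
wrist red rodtop
   [(96, 74, 44), (94, 72, 44), (107, 29, 17), (211, 48, 30), (208, 46, 30)]
   [(124, 81, 45), (85, 21, 12), (115, 21, 12), (211, 48, 30), (203, 46, 30)]
   [(126, 81, 44), (83, 17, 10), (118, 21, 12), (199, 43, 28), (200, 45, 27)]
   [(125, 80, 44), (114, 67, 36), (113, 67, 36), (100, 73, 44), (103, 78, 47)]
   [(125, 80, 42), (125, 79, 42), 
[... 1731 characters left out ...]
0, 83, 50)]
   [(30, 27, 27), (31, 29, 29), (32, 29, 31), (31, 27, 29), (32, 29, 30)]
   [(31, 28, 29), (30, 26, 27), (30, 28, 28), (32, 29, 30), (32, 27, 28)]
   [(30, 27, 27), (31, 29, 29), (30, 26, 27), (33, 29, 30), (33, 29, 29)]
   [(43, 31, 24), (25, 22, 21), (75, 48, 32), (23, 19, 19), (25, 22, 21)]
top black rodtop
   [(127, 98, 63), (92, 70, 46), (79, 60, 39), (92, 69, 46), (93, 70, 45)]
   [(111, 84, 54), (36, 31, 29), (33, 29, 30), (42, 34, 29), (21, 17, 13)]
   [(129, 99, 64), (30, 26, 28), (33, 30, 31), (23, 21, 21), (78, 61, 40)]
   [(129, 99, 63), (77, 58, 39), (33, 26, 23), (28, 25, 23), (140, 113, 76)]
   [(92, 70, 45), (92, 70, 45), (92, 69, 45), (93, 71, 47), (82, 62, 41)]
```

Both rods are in their own wells: red pixels show inside the red-tagged well and black pixels inside the black-tagged one. Now I'll close the cover from the far side.

```bash

python3 -m inch '[-0.045,0.015,0,0,0,0,-0.045,0.015,-0.1,0,0,0,-0.045,0.015,-0.2,0,0,0,-0.045,0.015,-0.3,0,0,0,-0.045,0.015,-0.375,0,0,0,-0.045,0.015,-0.375,0,0,0,-0.045,0.015,-0.375,0,0,0]'
python3 - <<'E'
from h import *
B[:]=.5274,-.2163
need(box(.077,0,.137),R(BY),"low");need(box(.020,0,.137),R(BY),"end")
E
```

```text
time_s: 18.97
tcp_pos: [0.6005, -0.1938, 0.1382]
eef_rot: [[-0.968, -0.249, -0.0], [-0.249, 0.968, -0.002], [0.001, -0.002, -1.0]]
wrist_force: [-0.7, -0.5, 0.7]
width: 0.0001
grasp_force: 0.0
low shift [ 0.0049 -0.0115 -0.004 ] turn [ 0.0014 -0.0001 -0.0011]
end shift [-0.1792 -0.0585 -0.004 ] turn [ 0.0014 -0.0001 -0.0011]
```

```bash

python3 -m inch '[-0.02,-0.012,0,0,0,0,-0.04,-0.02,0,0,0,0,-0.06,-0.027,0,0,0,0,-0.08,-0.033,0,0,0,0,-0.1,-0.038,0,0,0,0,-0.12,-0.043,0,0,0,0,-0.14,-0.048,0,0,0,0,-0.16,-0.053,0,0,0,0,-0.175,-0.058,0,0,0,0,-0.179,-0.059,0,0,0,0,-0.179,-0.059,0,0,0,0]'
python3 -m inch '[-0.004,-0.001,0,0,0,0,-0.007,-0.002,0,0,0,0,-0.007,-0.002,0,0,0,0]'
python3 -m inch '[-0.003,-0.001,0,0,0,0,-0.005,-0.001,0,0,0,0,-0.005,-0.001,0,0,0,0]'
```

```text
time_s: 19.88
tcp_pos: [0.5472, -0.2126, 0.1382]
eef_rot: [[-0.969, -0.248, 0.001], [-0.248, 0.969, -0.003], [-0.0, -0.003, -1.0]]
wrist_force: [0.1, -0.8, -0.5]
width: -0.0001
grasp_force: 0.0
time_s: 20.13
tcp_pos: [0.5458, -0.213, 0.1381]
eef_rot: [[-0.969, -0.248, 0.001], [-0.248, 0.969, -0.003], [-0.001, -0.003, -1.0]]
wrist_force: [0.6, 0.7, -0.7]
width: -0.0001
grasp_force: 0.3
time_s: 20.38
tcp_pos: [0.5451, -0.2132, 0.1382]
eef_rot: [[-0.969, -0.249, 0.003], [-0.249, 0.969, -0.003], [-0.003, -0.003, -1.0]]
wrist_force: [5.2, 1.7, -3.1]
width: -0.0
grasp_force: 2.8
```

The force has risen and the computed travel is about 50 mm, so the cover is shut. I'll retract and check.

```bash

python3 -m inch '[0.03,0.008,0,0,0,0,0.04,0.01,0,0,0,0,0.04,0.01,0.1,0,0,0,0.04,0.01,0.2,0,0,0,0.04,0.01,0.3,0,0,0,-0.1,0.6,0.4,0,0,0,-0.1,0.6,0.4,0,0,0,-0.1,0.6,0.4,0,0,0,-0.1,0.6,0.4,0,0,0,-0.1,0.6,0.4,0,0,0]'
python3 - <<'E'
from h import *
from workcell import cams
import cv2
B[:]=.5274,-.2163
m=cams.camera_model("scene");im=cams.grab_frame("scene")
hsv=cv2.cvtColor(im,cv2.COLOR_RGB2HSV)
for t in(0,.005,.01,.05):
    for y in (-.006,.006):
        p=m["intrinsics"]@(m["R"]@box(t,y,.145)+m["t"]);u,v=(p[:2]/p[2]).round().astype(int);print(t,y,(u,v),im[v,u])
# cover plate / well floor sample along x (scene, y=0.03)
for x in(-.018,-.012,0,.012,.018,.024,.035,.05):
    p=m["intrinsics"]@(m["R"]@box(x,-.03,.124)+m["t"]);u,v=(p[:2]/p[2]).round().astype(int);print(x,im[v,u])
E
```

```text
time_s: 21.22
tcp_pos: [0.5131, -0.0296, 0.2594]
eef_rot: [[-0.968, -0.25, 0.002], [-0.25, 0.968, -0.002], [-0.001, -0.003, -1.0]]
wrist_force: [1.2, 0.3, 0.0]
width: -0.0001
grasp_force: 0.0
0 -0.006 (np.int64(223), np.int64(137)) [199 155  91]
0 0.006 (np.int64(226), np.int64(139)) [179 140  84]
0.005 -0.006 (np.int64(222), np.int64(138)) [162 127  76]
0.005 0.006 (np.int64(225), np.int64(139)) [168 131  78]
0.01 -0.006 (np.int64(220), np.int64(139)) [143 103  68]
0.01 0.006 (np.int64(224), np.int64(140)) [156 122  73]
0.05 -0.006 (np.int64(209), np.int64(144)) [140 105  69]
0.05 0.006 (np.int64(212), np.int64(145)) [111  76  57]
-0.018 [152 119  72]
-0.012 [120  88  59]
0 [111  71  54]
0.012 [108  69  52]
0.018 [107  71  53]
0.024 [137 104  75]
0.035 [156 121  74]
0.05 [155 120  72]
```

The plate spans the wells and the tab stands over the middle of the box, so the cover is shut and the arm is clear.

```bash
python3 -c "
from workcell import ticket
print(ticket.job_done())"
```

```text
the job is handed in; nothing more can be done
None
```

The job is handed in at about 21 s: each rod is in the well behind its own tag, the cover is shut against its stop, and the arm is clear; camera pixels and force readings agree, but no verdict came back.

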